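# Close and latch the keyed cover of a terminal box

## Robot

A 6-joint arm with a two-finger parallel gripper is mounted at the origin on the work surface. World frame = base frame: x ahead of the robot, y to its left, z up, the work surface at z = 0. Lengths are in m, angles in rad, forces in N, time in s.
With the tool pointing down it reaches from about 0.35 to 0.975 m from the base axis. Payload 4.9 kg.
Tool frame: the origin (TCP) lies at the very end of the fingers, on their centre line; the grasp point (between the pads) lies 19 mm behind it (ctrl.pinch_z is the distance from the TCP to the grasp point, in m); z points along the fingers, y is the direction in which the jaws open and shut (so a half turn about z gives the same grasp; the last joint's range is limited). The gripper opens to 85 mm and grips with 20 to 120 N. Pads are 22 mm wide; open, the fingers measure 114 mm over their backs; the gripper's body (76 mm by 85 mm) begins 54 mm behind the grasp point. The pads swing forward as they close: fully open they stand 13 mm farther back than shut.
Start: joints at [-1.413, 0.053, 1.613, -0, 1.476, -0.119], TCP at [0.171, -0.601, 0.231] pointing down, gripper open.
Joint ranges: [-3.01, 3.01], [-1.01, 2.22], [0.06, 2.58], [-1.02, 4.17], [0.09, 2.62], [-3.14, 3.14]. Speed limits (rad/s): [2.57, 2.57, 3.14, 3.14, 3.14, 3.14].

## Interface

Orientations are given as a rotation vector (axis times angle).
In Python, from station import ctrl gives the robot as it stands.
- The arm moves only by the tool carry_out, never from a script. Its argument "series" is a list of rows, each a list of 7 numbers: the shift along the world's x, y, z each as a share of 0.025 m, from -1 to 1, then the turn, a rotation vector about the world's x, y, z each as a share of 0.1 rad, from -1 to 1, then the opening, from 0 (shut) to 1 (fully open). A call has 1 to 12 rows; each row shifts and turns the commanded pose from where the row before left it; what a row does not reach is not made up. A row lasts 1/10 s, in which the tool goes at most 50 mm and 8.59 degrees, less where a joint would pass 70% of its speed; a pose out of reach is approached as far as the arm can. A call with a number of a shift or a turn outside -1 to 1 is refused whole. A call with a gripper value outside its range is refused whole. The fingers move at their own pace and stop on an object; "grip_force" is the grip in N (left out, the last holds). Time passes only in rows, so rows that do not move let the fingers close. It gives the time, the measured TCP pose, the force and the opening at its end, in the units of the state.
- ctrl.get_obs(): the state, without advancing time (a new reading comes with each control period).
- ctrl.get_image(name): name is "side" or "top"; returns a dict with "frame" (384x512x3 uint8, blue, green, red), "fx", "fy", "cx", "cy" (pixels), "k1" (the pictures are not rectified: a ray, as slopes to the right and down, at radius r is drawn at 1 + k1 r^2 times it, then the intrinsics apply), "R" (3x3) and "t" (3): a world point X has camera coordinates R X + t. Camera axes: x right, y down, z forward; pixel columns grow to the right and rows downward; lengths in m; the calibration is good to about 2 mm. A picture is of the moment at which its call begins. There is no depth.
- ctrl.finish_job(): hands the job in, once; it reports no verdict.
Trained networks look in a picture, given as the dict that the camera call returned (one of the last four; its "shot" number tells which), for a name from the list of things; names that differ only in an ending like _2 or _b are one class to them, and where a whole thing is asked for, a point or a joint stands for the part that bears it (a point fixed in the world has none). Each returns a list of dicts, best first, with "p" (0 to 1); they miss things now and then, are a little off and sometimes report something else, mostly with a low value. They report only what shows in the picture. A call takes as long as a camera call. They do not tell look-alikes from the thing itself.
- ctrl.trace(picture, name): "mask" (384x512 bool, what is visible of it) and "rect" ([left, top, width, height] as shares, 0 to 1, of the picture: columns of its width, rows of its height, round what is visible of it).
- ctrl.mark_of(picture, name): "position" ([column, row] as shares, 0 to 1, of the picture: columns of its width, rows of its height: a listed point, or the origin of a listed thing).
The state is a dict: "t": time; "q": joint angles; "dq": joint speeds; "effort": joint torques, N m; "tool_pos": TCP position; "tool_rot": TCP orientation; "contact_force": force on the tool from outside, world axes, zero at the start; "wrist_torque": the same for the moment, N m; "opening": finger opening in m.
Only numpy, scipy, OpenCV 4.12 (cv2) and the standard library are available. Lean on these libraries where they do the work, as an engineer would, in place of code of your own. Each camera call takes 0.05 s, during which the arm holds its last target.

## Task

Swing the black keyed cover round on its pivot stud until its outline matches the cutout in the top of the grey terminal box and it drops in, lying fully home and flush. Then turn the small latch fully closed over the cover's free end. Leave all the other parts on the bench where they are.

Things in the scene. Friction and masses are not known exactly. Their poses are not given: they have to be found in the camera images.
- box: Grey terminal box fixed to the bench, flat top 40 mm above it. Origin on the bench straight below the axis of the pivot stud; z up; spans x -130 to 155, y -130 to 130 mm. Fixed terminal blocks, 28 mm tall, stand on the top at x 93 to 143, y 77 to 125.
- pocket (a point): Centre of the floor of the cutout's main part, 41 mm along the box's x from the stud; axes as the box's. The cutout is 8 mm deep (floor 32 mm above the bench). Its outline in the box's frame: x -28 to 110, y -33 to 33, plus a side notch x 57 to 110, y 33 to 51 mm. The free end is at +x.
- stud (a point): Top of the fixed vertical steel pivot stud at the box's x 0, y 0, standing in the cutout: 14 mm diameter, with a 26 mm wide head 53 to 58 mm above the bench that keeps the cover captive.
- cover: Loose black keyed cover, 8 mm thick, 0.2 kg, captive on the stud (2 mm play), swings a full circle. Origin: underside, hole centre; z up. Outline x -25 to 105 (99 where y < -12), y -30 to 30, plus an ear x 60 to 105, y 30 to 48 mm. Slides on the box top (origin 40 mm up); drops flush (32 mm) when its x axis is within about 2 deg of the box's x. Starts at least 50 deg off, on either side.
- rib (a point): Centre of the top of the upright rib on the cover, in the cover's frame at x 48, y 0, z 38 mm; axes as the cover's. The rib is 40 mm long (along x), 12 mm thick and stands 30 mm above the cover's upper face. Push it sideways (a few N) to swing the cover; nearly home, one side may dip in first: push on until it lies flat.
- latch (a joint): Angle (rad) of the steel turn latch about its vertical pivot at the box's x 132, y 0 mm. 0 (end stop) = closed: arm along the box's -x, over the cover's free end. Grows counterclockwise from above, to 2.2; at 1.57 the arm points to the box's -y. Starts at 1.4 to 2.1, clear of the cover. Stays where left. Arm 46 mm long, 12 wide, 3 to 9 mm above the box top: passes over the cover only if that is flush.
- latch_tab (a point): Centre of the top of the latch's upright black tab, 40 mm from the latch pivot. The tab is 12 mm along the arm, 8 mm thick, and rises from 49 to 79 mm above the bench. Pushed sideways with about 1 N it turns the latch.
- relay_a: Bystander: black relay 30 x 30 x 42 mm, standing loose on the box top near its corner x -107, y -107. Origin under its centre.
- relay_b: Bystander: white relay 30 x 30 x 42 mm, standing loose on the box top near its corner x -107, y 107. Origin under its centre.
- beacon_a: Bystander: red beacon dome, 80 mm diameter, 66 mm tall, on the bench. Origin under its centre.
- beacon_b: Bystander: second red beacon dome, the same. Origin under its centre.
- screwdriver: Bystander: screwdriver 190 mm long lying on the bench.
- module: Bystander: black module 100 x 100 x 35 mm on the bench. Origin under its centre.
There are look-alikes about, which are no part of the job. Leave any blue, turquoise or yellow look-alike of the cover alone.

How it is judged:
On the way, in this order (a step that is already met when the one before it is completed fails the run):
1. the cover lies flush in its pocket, the latch still open (z of cover in the frame of box below 0.0345 m and angle between cover's own z axis and vertical below 0.035 rad and angle between the x axis of cover and the x axis of box, either way round below 0.08 rad and value of joint latch above 0.8 rad), for 0.2 s.
2. the latch is turned closed over it (value of joint latch below 0.17 rad), for 0.1 s.
At the end, for the whole second after the job is handed in: The cover is at rest on its stud in the pocket: underside within 2.5 mm of the pocket floor, within 2 degrees of level and 4.5 degrees of the pocket's direction; the latch is within 10 degrees of its closed stop (z of cover in the frame of box below 0.0345 m and angle between cover's own z axis and vertical below 0.035 rad and angle between the x axis of cover and the x axis of box, either way round below 0.08 rad and horizontal distance between cover and box below 0.006 m and value of joint latch below 0.17 rad and linear speed of cover below 0.01 m/s); the robot touches nothing.
It fails at once if one of the other parts is pushed more than 25 mm from its place (distance of any of relay_a, relay_b, beacon_a, beacon_b, screwdriver, module from where it was at the start of the episode above 0.025 m).
It also fails if it takes over 69 s, if anything falls off the work surface, if the arm or the gripper's body presses on something with over 40 N, if the wrist force passes 120 N, or if a joint passes its speed limit or range.

## Working session

There is one attempt and no reset: what is moved stays moved. The work goes in short steps, Python scripts to look and compute and a tool call to move; the robot and the scene stay as the last step left them, time stands still between calls to the robot, and variables do not carry over. Pictures are saved under pics/ and viewed, and the job is handed in when it is done.

Besides the shell and the picture viewer there is one more tool, called after "Emit:" as name([rows], argument=value, ...), one row to a line, values as JSON. carry_out: Moves the arm, as the interface text tells. Shift numbers are shares of 0.025 m and turn numbers shares of 0.1 rad, none past 1 either way. Its arguments: {"type":"object","properties":{"series":{"type":"array"},"grip_force":{"type":"number"}},"required":["series"]}

```bash
mkdir -p pics; ls; cat > h.py <<'E'
import numpy as np, cv2
from station import ctrl
def shot(n,f):
    p=ctrl.get_image(n); cv2.imwrite('pics/'+f,p['frame']); return p
def K(p): return np.array([[p['fx'],0,p['cx']],[0,p['fy'],p['cy']],[0,0,1]],float)
def ray(p,uv):
    d=np.array([p['k1'],0,0,0,0],float)
    n=cv2.undistortPoints(np.array([[uv]],float),K(p),d)[0,0]
    R=np.array(p['R']);t=np.array(p['t'])
    return -R.T@t, R.T@np.array([n[0],n[1],1])
def at(p,uv,z):
    o,v=ray(p,uv); return o+v*(z-o[2])/v[2]
def proj(p,X):
    r,_=cv2.Rodrigues(np.array(p['R'],float))
    return cv2.projectPoints(np.array(X,float).reshape(-1,1,3),r,np.array(p['t'],float),K(p),np.array([p['k1'],0,0,0,0],float))[0][:,0]
def tri(p,a,q,b):
    o1,v1=ray(p,a);o2,v2=ray(q,b)
    A=np.stack([v1,-v2],1);s=np.linalg.lstsq(A,o2-o1,rcond=None)[0]
    x,y=o1+v1*s[0],o2+v2*s[1]; return (x+y)/2,np.linalg.norm(x-y)
E
python3 - <<'E'
from h import *
o=ctrl.get_obs();print(o['t'],o['tool_pos'],o['tool_rot'],o['opening'])
T=shot('top','t0.png');S=shot('side','s0.png')
for nm in ['box','pocket','stud','cover','rib','latch','latch_tab','relay_a','beacon_a','screwdriver','module']:
    for n,p in (('T',T),('S',S)):
        r=[(round(d['p'],2),(np.array(d['position'])*[512,384]).round(1).tolist()) for d in ctrl.mark_of(p,nm)[:5]] if nm!='x' else 0
        print(nm,n,r)
E
```

```text
pics
0.0 [ 0.17067833 -0.60060038  0.23006788] [-3.10952298e+00 -4.33082670e-01  9.36096927e-05] 0.08543498196658243
box T [(0.78, [250.9, 167.5])]
box S [(0.96, [228.1, 211.3])]
pocket T [(0.82, [237.8, 161.3])]
pocket S [(0.94, [213.5, 206.6])]
stud T [(0.6, [250.4, 163.8])]
stud S [(0.72, [224.2, 196.4])]
cover T [(0.91, [306.4, 277.0]), (0.83, [250.1, 166.2]), (0.8, [330.1, 126.3]), (0.72, [171.2, 278.6])]
cover S [(0.79, [326.6, 284.2]), (0.62, [338.0, 196.1]), (0.62, [207.6, 164.8]), (0.59, [225.1, 200.4])]
rib T [(0.92, [158.3, 262.9]), (0.68, [308.3, 259.6]), (0.63, [347.5, 109.9]), (0.58, [269.7, 161.9])]
rib S [(0.97, [226.6, 182.0]), (0.88, [323.1, 180.0]), (0.87, [200.6, 152.5]), (0.72, [307.7, 280.2]), (0.69, [217.7, 169.1])]Traceback (most recent call last):
  File "<stdin>", line 6, in <module>
ValueError: it knows: beacon, box, cover, latch_tab, module, pocket, relay, rib, screwdriver, stud
```

```bash
python3 - <<'E'
from h import *
T=shot('top','t1.png');S=shot('side','s1.png')
for nm in ['box','pocket','stud','rib','latch_tab','relay','beacon']:
    for n,p in (('T',T),('S',S)):
        r=[(round(d['p'],2),(np.array(d['position'])*[512,384]).round(1).tolist()) for d in ctrl.mark_of(p,nm)[:5]]
        print(nm,n,r)
for n,p in (('T',T),('S',S)):
    cv2.imwrite(f'pics/{n}z.png',cv2.resize(p['frame'][90:290,120:400],None,fx=2.8,fy=2.8,interpolation=cv2.INTER_CUBIC))
    print(n,(-np.array(p['R']).T@np.array(p['t'])).round(2),np.array(p['R']).round(2).tolist())
E
```

```text
box T [(0.95, [248.0, 167.4])]
box S [(0.64, [226.5, 209.7])]
pocket T [(0.55, [236.3, 160.6])]
pocket S [(0.97, [217.8, 207.5])]
stud T [(0.77, [247.3, 161.8])]
stud S [(0.93, [222.3, 197.8]), (0.24, [275.2, 193.2])]
rib T [(0.92, [154.7, 263.2]), (0.9, [308.2, 260.1]), (0.88, [267.9, 161.4]), (0.79, [344.4, 108.9])]
rib S [(0.92, [229.1, 182.3]), (0.9, [324.9, 179.2]), (0.79, [304.7, 280.2]), (0.69, [218.5, 174.1]), (0.67, [206.4, 150.9])]
latch_tab T [(0.5, [208.2, 124.8])]
latch_tab S [(0.53, [179.5, 210.3])]
relay T [(0.58, [275.2, 212.7]), (0.43, [300.3, 142.0])]
relay S [(0.77, [274.8, 191.2]), (0.59, [217.9, 171.6])]
beacon T [(0.72, [109.3, 149.0]), (0.65, [108.9, 211.0])]
beacon S [(0.81, [228.0, 331.1]), (0.57, [147.3, 317.0])]
T [ 0.31 -0.03  1.08] [[-0.03, -1.0, 0.02], [-0.98, 0.03, -0.18], [0.18, -0.02, -0.98]]
S [0.26 0.99 0.77] [[-0.98, -0.2, -0.01], [-0.1, 0.54, -0.84], [0.18, -0.82, -0.55]]
```

View pics/t0.png

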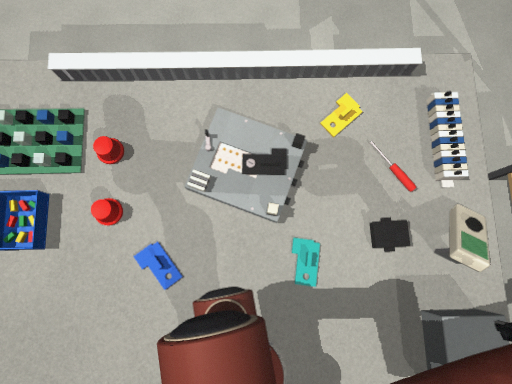

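View pics/s0.png

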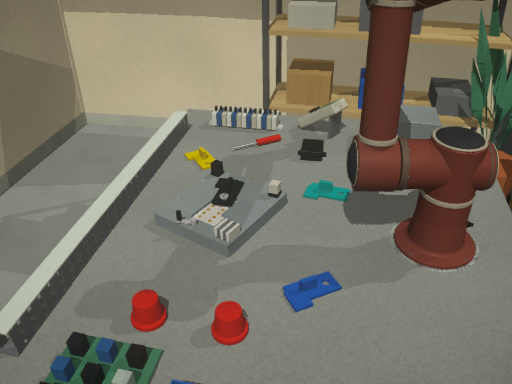

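View pics/Tz.png

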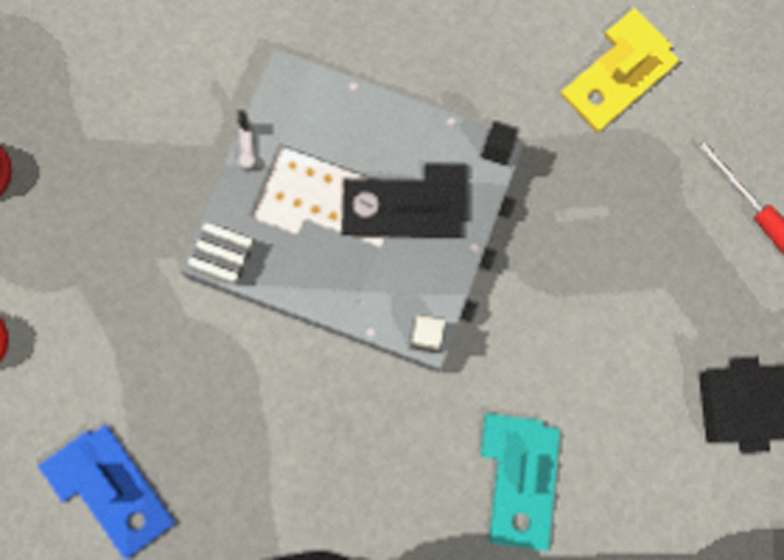

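View pics/Sz.png

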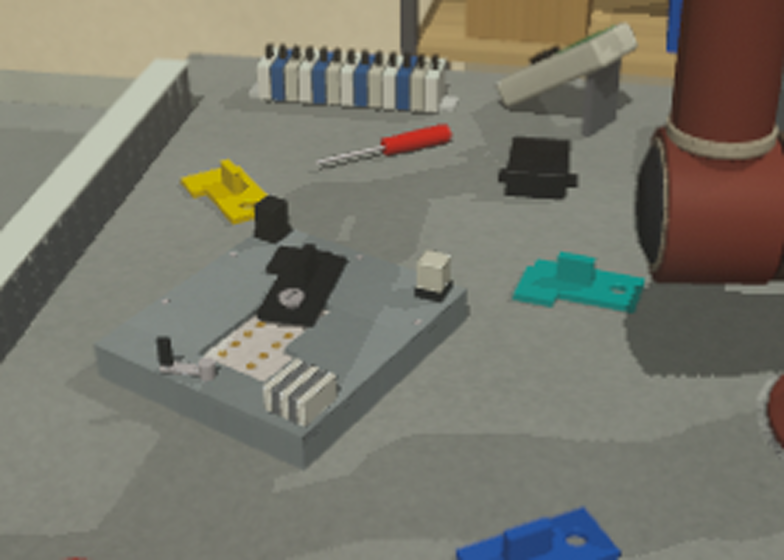

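Candidates for the cover in the top view: the black one at (262,162) on the box, the blue at (158,264), turquoise at (306,262) and yellow at (342,114). The black module at (390,234) and black relay at (298,142) could also confuse. By the description I choose the black one on the stud at (250,163). Next is a close crop.

```bash
python3 - <<'E'
import cv2
a=cv2.imread('pics/t1.png')[98:228,180:315]
a=cv2.resize(a,None,fx=5.8,fy=4.6,interpolation=cv2.INTER_CUBIC)
a=cv2.imread('pics/t1.png')[98:228,180:315]
a=cv2.resize(a,None,fx=4.5,fy=4.5,interpolation=cv2.INTER_CUBIC)
cv2.imwrite('pics/c1.png',a)
b=cv2.imread('pics/s1.png')[160:260,145:295]
cv2.imwrite('pics/c2.png',cv2.resize(b,None,fx=5,fy=5,interpolation=cv2.INTER_CUBIC))
E
```

```text
(no output)
```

View pics/c1.png

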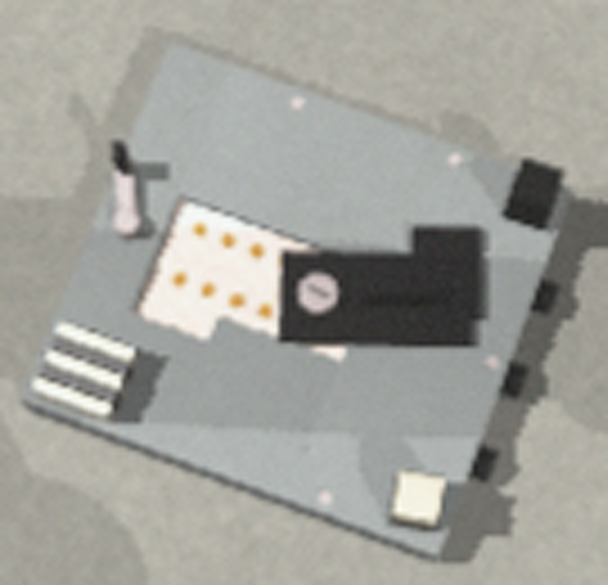

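View pics/c2.png

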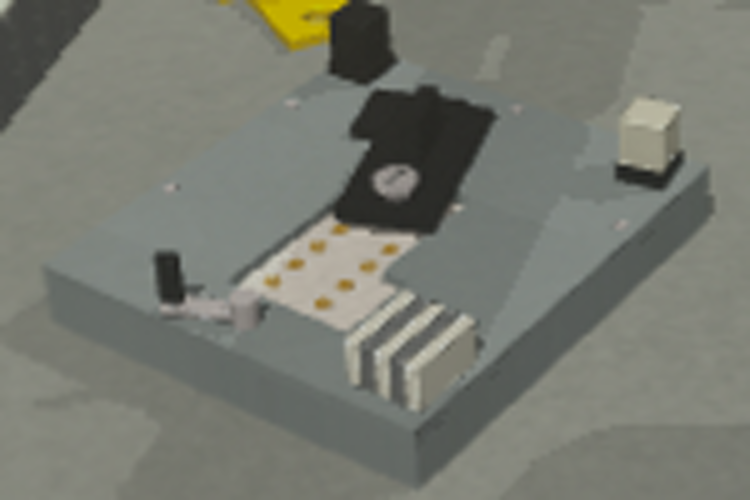

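```bash
cat > fit.py <<'E'
from h import *
from scipy.optimize import least_squares
T=shot('top','t2.png');S=shot('side','s2.png')
def ct(u,v): return ((u+.5)/4.5-.5+180,(v+.5)/4.5-.5+98)
def cs(u,v): return ((u+.5)/5-.5+145,(v+.5)/5-.5+160)
obs=[(T,ct(317,292),(0,0,.058)),(T,ct(163,38),(.155,-.13,.04)),(T,ct(26,402),(.155,.13,.04)),(T,ct(437,556),(-.13,.13,.04)),(T,ct(183,200),(.11,-.033,.04)),
(S,cs(396,181),(0,0,.058)),(S,cs(45,268),(.155,-.13,.04)),(S,cs(417,430),(.155,.13,.04)),(S,cs(710,165),(-.13,.13,.04))]
def W(p,X):
    c,s=np.cos(p[2]),np.sin(p[2]);return np.array([p[0]+c*X[0]-s*X[1],p[1]+s*X[0]+c*X[1],X[2]])
def f(p): return np.concatenate([proj(c,W(p,X))[0]-uv for c,uv,X in obs])
r=least_squares(f,[.5,.05,1.2],loss='soft_l1')
B=r.x;print(B,np.degrees(B[2]));print(r.fun.reshape(-1,2).round(1))
print('Tonly',least_squares(lambda p:f(p)[:10],B).x,'Sonly',least_squares(lambda p:f(p)[10:],B).x)
np.save('B.npy',B)
# cover angle from top at z .048
for a,b in ((ct(281,252),ct(413,252)),(ct(281,342),ct(475,346)),(ct(365,299),ct(470,297))):
    d=at(T,b,.048)-at(T,a,.048);print('cov',np.degrees(np.arctan2(d[1],d[0])))
t=at(T,ct(119,148),.079);print('tab T',t); t2,e=tri(T,ct(119,148),S,cs(167,254));print(t2,e)
piv=W(B,(.132,0,.049));d=t2-piv;print('latch',((np.arctan2(d[1],d[0])-B[2]-np.pi)%(2*np.pi)),np.hypot(*d[:2]))
for nm,uv in(('cov cor ear',ct(485,230)),('cov -30',ct(281,342)),('cov+30',ct(281,252))):
    q=at(T,uv,.048);print(nm,q,np.hypot(*(q-W(B,(0,0,0)))[:2]))
E
python3 fit.py
```

```text
[ 0.5845812  -0.03238045  1.19042506] 68.20633159395945
[[ 0.1  0.2]
 [ 1.   1.3]
 [-1.5  0.2]
 [ 0.5  0.2]
 [-1.2 -0.6]
 [-0.1 -0.7]
 [-0.5 -0.4]
 [ 0.1  0.1]
 [-0.3 -0.1]]
Tonly [ 0.58540703 -0.03305913  1.19244628] Sonly [ 0.58370315 -0.03131421  1.18911882]
cov -91.36149836505867
cov -92.64095776464544
cov -90.27852223402513
tab T [0.67641126 0.0909041  0.079     ]
[0.67537669 0.09069365 0.07940059] 0.0016831638955143633
latch 1.9633367203881589 0.04179156881064252
cov cor ear [ 0.62667874 -0.14219232  0.048     ] 0.11760463009786747
cov -30 [ 0.5552767  -0.00817679  0.048     ] 0.038007509515891644
cov+30 [ 0.61502163 -0.00943675  0.048     ] 0.038118663630311814
```

Emit:
carry_out([
  [0.785,0.992,0,0,0,0.604,0.45],
  [0.785,0.992,0,0,0,0.604,0.45],
  [0.785,0.992,0,0,0,0.604,0.45],
  [0.785,0.992,0,0,0,0.604,0.45],
  [0.785,0.992,0,0,0,0.604,0.45],
  [0.785,0.992,0,0,0,0.604,0.45],
  [0.785,0.992,0,0,0,0.604,0.45],
  [0.785,0.992,0,0,0,0.604,0.45],
  [0.785,0.992,0,0,0,0.604,0.45],
  [0.785,0.992,0,0,0,0.604,0.45],
  [0.785,0.992,0,0,0,0.604,0.45],
])

```text
t: 2.6
tool_pos: [0.3873, -0.3273, 0.2315]
tool_rot: [2.798, 1.428, 0.0]
contact_force: [0.4, 0.6, -0.0]
opening: 0.0386
```

Emit:
carry_out([
  [0.785,0.992,0,0,0,0.604,0.45],
  [0.785,0.992,0,0,0,0.604,0.45],
  [0.785,0.992,0,0,0,0.604,0.45],
  [0.785,0.992,0,0,0,0.604,0.45],
  [0.785,0.992,0,0,0,0.604,0.45],
  [0.785,0.992,0,0,0,0.604,0.45],
  [0.785,0.992,0,0,0,0.604,0.45],
  [0.785,0.992,0,0,0,0.604,0.45],
  [0.785,0.992,0,0,0,0.604,0.45],
  [0.785,0.992,0,0,0,0.604,0.45],
  [0,0,0,0,0,0,0.45],
  [0,0,0,0,0,0,0.45],
])

```text
t: 3.8
tool_pos: [0.5829, -0.0801, 0.2311]
tool_rot: [-2.249, -2.194, 0.001]
contact_force: [-0.2, -1.0, -0.4]
opening: 0.0386
```

Emit:
carry_out([
  [0.03,-0.01,-0.9,0,0,0,0.45],
  [0,0,-0.9,0,0,0,0.45],
  [0,0,-0.9,0,0,0,0.45],
  [0,0,-0.9,0,0,0,0.45],
  [0,0,-0.9,0,0,0,0.45],
  [0,0,-0.9,0,0,0,0.45],
  [0,0,-0.9,0,0,0,0.45],
  [0,0,-0.78,0,0,0,0.45],
  [0,0,0,0,0,0,0.45],
])

```text
t: 4.7
tool_pos: [0.5805, -0.0811, 0.051]
tool_rot: [-2.248, -2.187, 0.006]
contact_force: [0.2, -0.1, 0.0]
opening: 0.0386
```

```bash
python3 - <<'E'
from h import *
T=shot('top','t3.png');S=shot('side','s3.png')
a=cv2.resize(T['frame'][98:228,180:315],None,fx=3,fy=3);b=cv2.resize(S['frame'][130:260,145:295],None,fx=2.6,fy=3)
cv2.imwrite('pics/m3.png',np.hstack([a,b]))
# arc plan
B=np.load('B.npy');a0=np.radians(-91.4)
n=32; A=np.linspace(a0,B[2],n+1); P=B[:2]+.048*np.stack([np.cos(A),np.sin(A)],1)
D=np.diff(P,axis=0)/.025
for i in range(n): print(i,D[i].round(3),round((A[1]-A[0])/.1,3))
print(P[0])
E
```

```text
0 [0.167 0.003] 0.871
1 [0.166 0.018] 0.871
2 [0.164 0.032] 0.871
3 [0.161 0.046] 0.871
4 [0.156 0.06 ] 0.871
5 [0.15  0.073] 0.871
6 [0.143 0.086] 0.871
7 [0.135 0.098] 0.871
8 [0.126 0.11 ] 0.871
9 [0.116 0.12 ] 0.871
10 [0.105 0.13 ] 0.871
11 [0.094 0.138] 0.871
12 [0.081 0.146] 0.871
13 [0.068 0.153] 0.871
14 [0.055 0.158] 0.871
15 [0.041 0.162] 0.871
16 [0.026 0.165] 0.871
17 [0.012 0.167] 0.871
18 [-0.003  0.167] 0.871
19 [-0.017  0.166] 0.871
20 [-0.031  0.164] 0.871
21 [-0.046  0.161] 0.871
22 [-0.059  0.156] 0.871
23 [-0.073  0.15 ] 0.871
24 [-0.086  0.144] 0.871
25 [-0.098  0.136] 0.871
26 [-0.109  0.127] 0.871
27 [-0.12   0.117] 0.871
28 [-0.129  0.106] 0.871
29 [-0.138  0.094] 0.871
30 [-0.146  0.082] 0.871
31 [-0.152  0.069] 0.871
[ 0.58340846 -0.08036612]
```

View pics/m3.png

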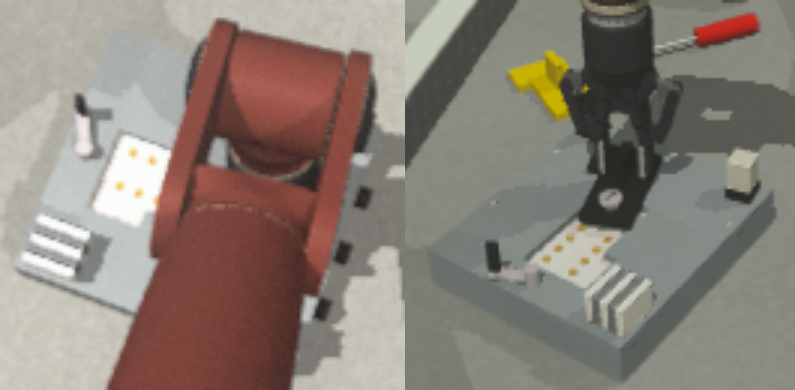

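Side view: the fingers straddle the rib, at about (625,165) in the montage. I'll narrow them and swing.

Emit:
carry_out([
  [0.08,0,0.24,0,0,0,0.25],
  [0,0,0,0,0,0,0.25],
  [0,0,0,0,0,0,0.25],
  [0.167,0.003,0,0,0,0.871,0.25],
  [0.166,0.018,0,0,0,0.871,0.25],
  [0.164,0.032,0,0,0,0.871,0.25],
  [0.161,0.046,0,0,0,0.871,0.25],
  [0.156,0.06,0,0,0,0.871,0.25],
  [0.15,0.073,0,0,0,0.871,0.25],
  [0.143,0.086,0,0,0,0.871,0.25],
])

```text
t: 5.8
tool_pos: [0.6132, -0.0727, 0.0608]
tool_rot: [-1.482, -2.769, 0.001]
contact_force: [-1.5, 0.3, 1.7]
opening: 0.0216
```

```bash
python3 - <<'E'
from h import *
S=shot('side','s4.png');o=ctrl.get_obs();print(o['tool_pos'],o['q'],o['contact_force'])
cv2.imwrite('pics/m4.png',cv2.resize(S['frame'][130:260,145:295],None,fx=4,fy=4))
E
```

```text
[ 0.61387972 -0.07243185  0.06091213] [-2.37747082e-01  1.96075792e-01  1.75607709e+00 -6.68699198e-05
  1.18897092e+00 -8.27828227e-01] [-0.66759746  0.50889946 -0.11159761]
```

View pics/m4.png

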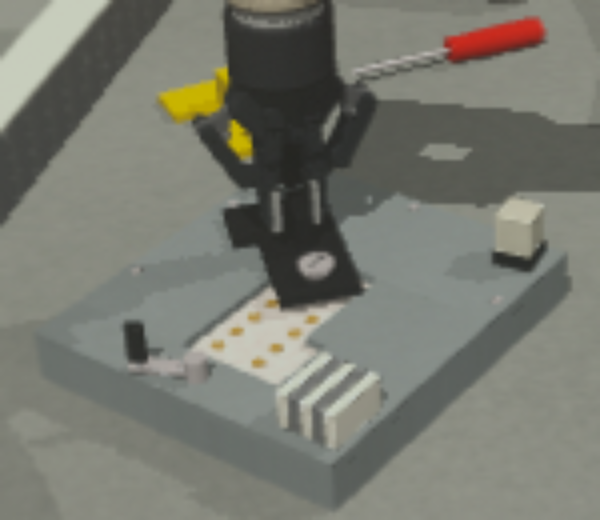

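The cover is swinging with the fingers; its ear is now at (240,225) in the crop. Continuing.

Emit:
carry_out([
  [0.135,0.098,-0.06,0,0,0.871,0.25],
  [0.126,0.11,-0.06,0,0,0.871,0.25],
  [0.116,0.12,-0.04,0,0,0.871,0.25],
  [0.105,0.13,0,0,0,0.871,0.25],
  [0.094,0.138,0,0,0,0.871,0.25],
  [0.081,0.146,0,0,0,0.871,0.25],
  [0.068,0.153,0,0,0,0.871,0.25],
  [0.055,0.158,0,0,0,0.871,0.25],
  [0.041,0.162,0,0,0,0.871,0.25],
  [0.026,0.165,0,0,0,0.871,0.25],
  [0.012,0.167,0,0,0,0.871,0.25],
  [-0.003,0.167,0,0,0,0.871,0.25],
])

```text
t: 7.05
tool_pos: [0.635, -0.03, 0.0567]
tool_rot: [-0.095, 3.139, -0.001]
contact_force: [-0.4, -0.5, -0.6]
opening: 0.0216
```

Emit:
carry_out([
  [-0.017,0.166,0,0,0,0.871,0.25],
  [-0.031,0.164,0,0,0,0.871,0.25],
  [-0.046,0.161,0,0,0,0.871,0.25],
  [-0.059,0.156,0,0,0,0.871,0.25],
  [-0.073,0.15,0,0,0,0.871,0.25],
  [-0.086,0.144,0,0,0,0.871,0.25],
  [-0.098,0.136,0,0,0,0.871,0.25],
  [-0.109,0.127,0,0,0,0.871,0.25],
  [0,0,0,0,0,0,0.25],
])

```text
t: 7.95
tool_pos: [0.6217, 0.0005, 0.0566]
tool_rot: [-1.157, 2.92, -0.0]
contact_force: [0.1, 0.2, 1.2]
opening: 0.0216
```

```bash
python3 - <<'E'
from h import *
S=shot('side','s5.png');o=ctrl.get_obs();print(o['tool_pos'],o['q'],o['contact_force'])
B=np.load('B.npy');d=o['tool_pos'][:2]-B[:2];print(np.hypot(*d),np.degrees(np.arctan2(d[1],d[0])))
cv2.imwrite('pics/m5.png',cv2.resize(S['frame'][130:260,145:295],None,fx=4,fy=4))
E
```

```text
[6.21877981e-01 3.86461166e-04 5.66686056e-02] [-1.19024277e-01  2.09451647e-01  1.74854592e+00  1.06900792e-04
  1.18301890e+00 -2.44273530e+00] [-0.06983798  0.19395161  0.48090456]
0.049645945516134604 41.30077013215096
```

View pics/m5.png

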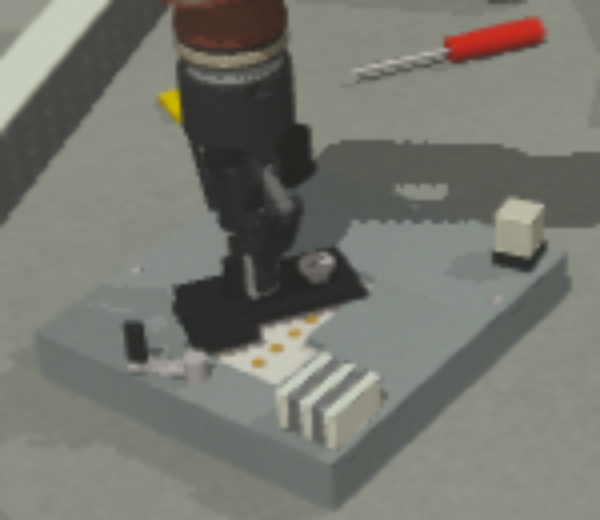

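Emit:
carry_out([
  [-0.12,0.117,0,0,0,0.871,0.25],
  [-0.129,0.106,0,0,0,0.871,0.25],
  [-0.138,0.094,0,0,0,0.871,0.25],
  [-0.146,0.082,0,0,0,0.871,0.25],
  [-0.152,0.069,0,0,0,0.871,0.25],
  [0,0,0,0,0,0,0.25],
])

```text
t: 8.6
tool_pos: [0.6046, 0.012, 0.0565]
tool_rot: [-1.759, 2.603, -0.0]
contact_force: [-0.3, 0.2, 0.4]
opening: 0.0213
```

```bash
python3 - <<'E'
from h import *
S=shot('side','s6.png');o=ctrl.get_obs();print(o['tool_pos'],o['q'],o['contact_force'])
B=np.load('B.npy');d=o['tool_pos'][:2]-B[:2];print(np.hypot(*d),np.degrees(np.arctan2(d[1],d[0])))
cv2.imwrite('pics/m6.png',cv2.resize(S['frame'][160:260,145:295],None,fx=5,fy=5,interpolation=cv2.INTER_CUBIC))
E
```

```text
[0.60475905 0.01191202 0.0565457 ] [-1.03304314e-01  1.73152722e-01  1.79065445e+00  4.52156526e-05
  1.17745736e+00 -2.86162619e+00] [-0.5435775   0.22346875  0.44686259]
0.04867204380115244 65.50792148548337
```

View pics/m6.png

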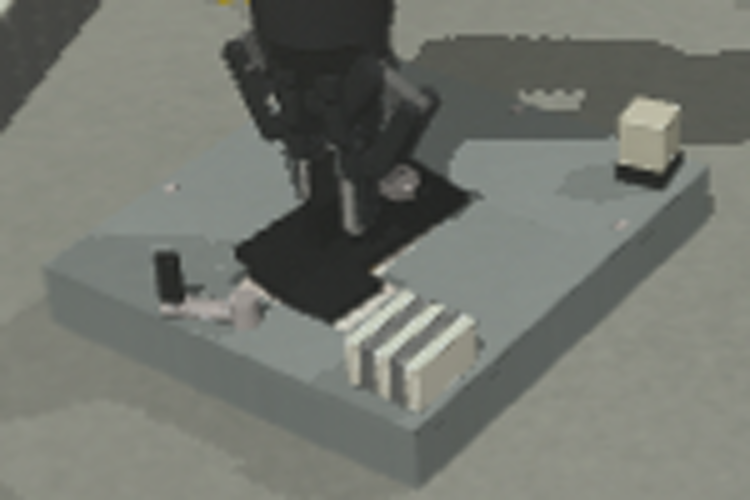

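A few degrees remain: the cover's free end is not yet parallel to the slot at (360,310). I'll push on in small steps.

Emit:
carry_out([
  [-0.06,0.025,0,0,0,0,0.25],
  [-0.06,0.025,0,0,0,0,0.25],
  [-0.06,0.025,0,0,0,0,0.25],
  [0,0,0,0,0,0,0.25],
])

```text
t: 9.05
tool_pos: [0.6, 0.0139, 0.0563]
tool_rot: [-1.761, 2.601, 0.0]
contact_force: [0.4, 0.7, -0.1]
opening: 0.0217
```

```bash
python3 - <<'E'
from h import *
S=shot('side','s7.png');o=ctrl.get_obs();print(o['tool_pos'],o['contact_force'])
B=np.load('B.npy');d=o['tool_pos'][:2]-B[:2];print(np.hypot(*d),np.degrees(np.arctan2(d[1],d[0])))
cv2.imwrite('pics/m7.png',cv2.resize(S['frame'][160:260,145:295],None,fx=5,fy=5,interpolation=cv2.INTER_CUBIC))
E
```

```text
[0.60004814 0.01389179 0.05628684] [ 1.02651348 -0.31303834 -0.05314899]
0.04878878584575809 71.51730556256611
```

View pics/m7.png

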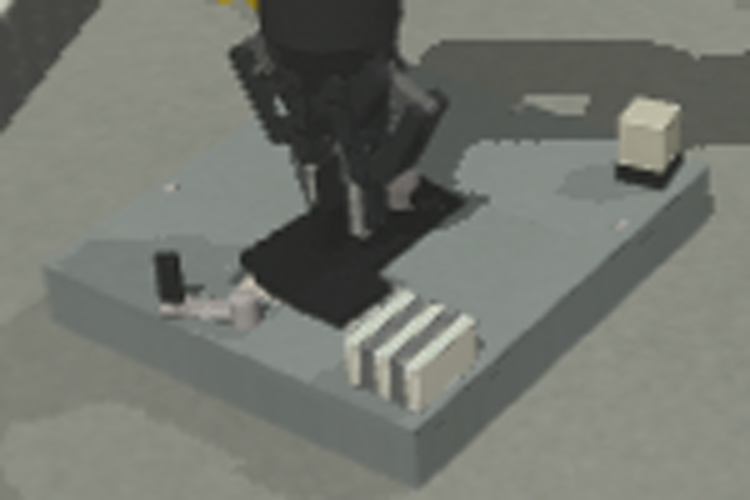

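Emit:
carry_out([
  [-0.06,0.025,0,0,0,0,0.25],
  [-0.06,0.025,0,0,0,0,0.25],
  [0,0,0,0,0,0,0.25],
])

```text
t: 9.4
tool_pos: [0.597, 0.0151, 0.0563]
tool_rot: [1.762, -2.601, -0.0]
contact_force: [-0.2, -0.8, -0.5]
opening: 0.0213
```

```bash
python3 - <<'E'
from h import *
S=shot('side','s8.png');o=ctrl.get_obs();print(o['tool_pos'],o['contact_force'])
cv2.imwrite('pics/m8.png',cv2.resize(S['frame'][160:260,145:295],None,fx=5,fy=5,interpolation=cv2.INTER_CUBIC))
E
```

```text
[0.59695429 0.01513828 0.05627257] [-0.85753787 -0.09052092 -0.12039757]
```

View pics/m8.png

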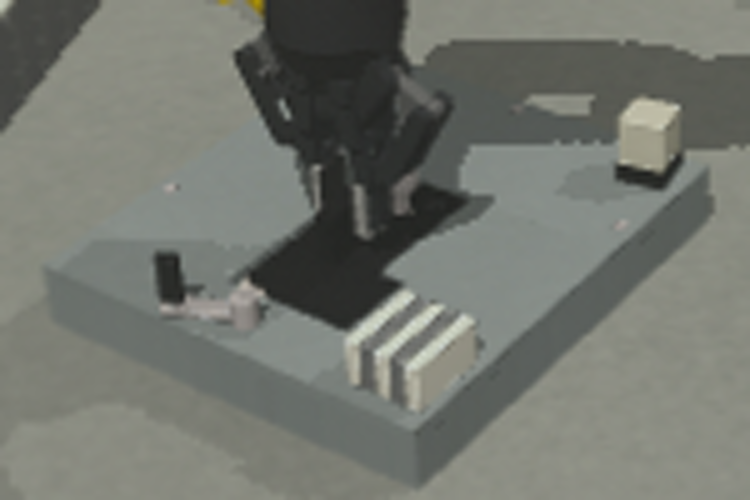

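```bash
cat > ov.py <<'E'
from h import *
import sys
def ov(p,out,x0,y0,x1,y1,s):
    B=np.load('B.npy')
    O=np.array([(-25,-30),(99,-30),(99,-12),(105,-12),(105,48),(60,48),(60,30),(-25,30)])/1000.
    c,sn=np.cos(B[2]),np.sin(B[2])
    a=cv2.resize(p['frame'][y0:y1,x0:x1],None,fx=s,fy=s,interpolation=cv2.INTER_CUBIC)
    for z,col in((.04,(0,255,0)),(.048,(0,0,255))):
        X=np.stack([B[0]+c*O[:,0]-sn*O[:,1],B[1]+sn*O[:,0]+c*O[:,1],np.full(8,z)],1)
        u=(proj(p,X)-[x0,y0]+.5)*s
        cv2.polylines(a,[u.round().astype(int)],True,col,1)
    cv2.imwrite('pics/'+out,a)
E
python3 - <<'E'
from ov import *
S=shot('side','s9.png'); ov(S,'m9.png',185,185,245,235,12)
E
```

```text
(no output)
```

View pics/m9.png

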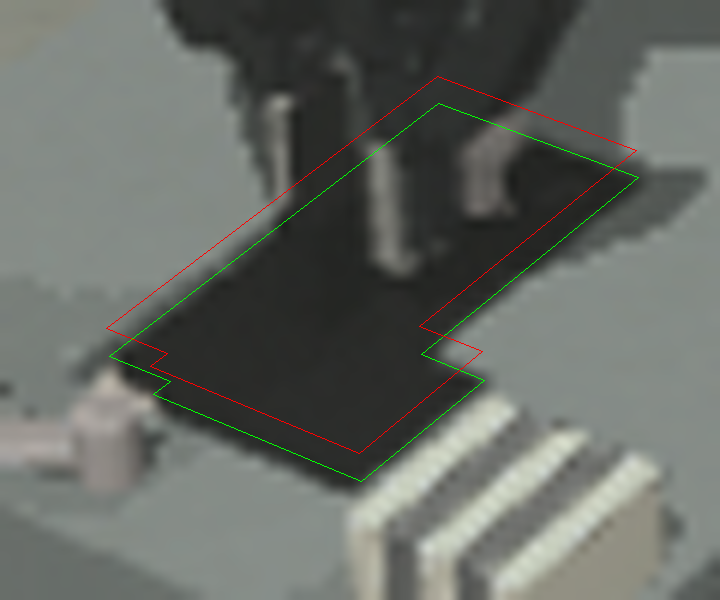

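The cover matches the home (green) outline. I'll lift clear, look at it unobstructed, and head towards the latch.

Emit:
carry_out([
  [0.06,-0.025,0,0,0,0,0.4],
  [0.06,-0.025,0,0,0,0,0.4],
  [0,0,1,0,0,0,0.4],
  [0,0,1,0,0,0,0.4],
  [0,0,1,0,0,0,0.4],
  [0,0,1,0,0,0,0.4],
  [0.4,0.4,1,0,0,-0.85,0.4],
  [0.4,0.4,0.2,0,0,-0.85,0.4],
  [0.4,0.4,0,0,0,-0.85,0.4],
  [0.4,0.4,0,0,0,-0.85,0.4],
  [0.4,0.4,0,0,0,-0.85,0.4],
  [0.4,0.4,0,0,0,-0.85,0.4],
])

```text
t: 10.7
tool_pos: [0.6605, 0.0742, 0.1861]
tool_rot: [1.043, -2.963, -0.0]
contact_force: [-0.1, -0.1, -0.6]
opening: 0.0341
```

Emit:
carry_out([
  [0.4,0.4,0,0,0,-0.85,0.4],
  [0.2,0.2,0,0,0,-0.85,0.4],
  [0,0,0,0,0,-0.85,0.4],
  [0,0,0,0,0,-0.85,0.4],
  [0,0,0,0,0,-0.85,0.4],
  [0,0,0,0,0,-0.85,0.4],
  [0,0,0,0,0,-0.85,0.4],
  [0,0,0,0,0,-0.85,0.4],
  [0,0,0,0,0,0,0.4],
])

```text
t: 11.6
tool_pos: [0.6751, 0.0888, 0.1861]
tool_rot: [0.001, -3.141, -0.0]
contact_force: [0.6, -0.7, 1.0]
opening: 0.0339
```

```bash
python3 - <<'E'
from ov import *
S=shot('side','s10.png'); ov(S,'m10.png',165,175,245,235,9.5)
T=shot('top','t10.png'); ov(T,'m10t.png',185,110,285,185,7.5)
S0=cv2.imread('pics/s0.png')
E
```

```text
(no output)
```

View pics/m10.png

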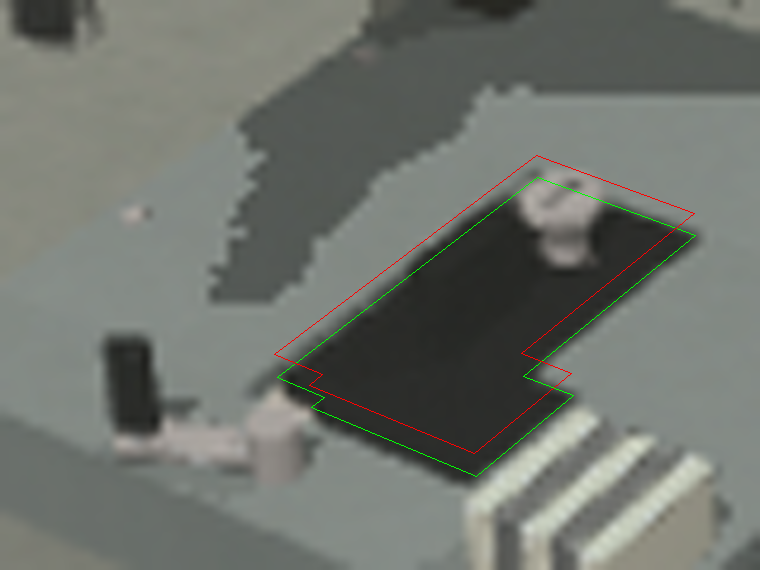

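View pics/m10t.png

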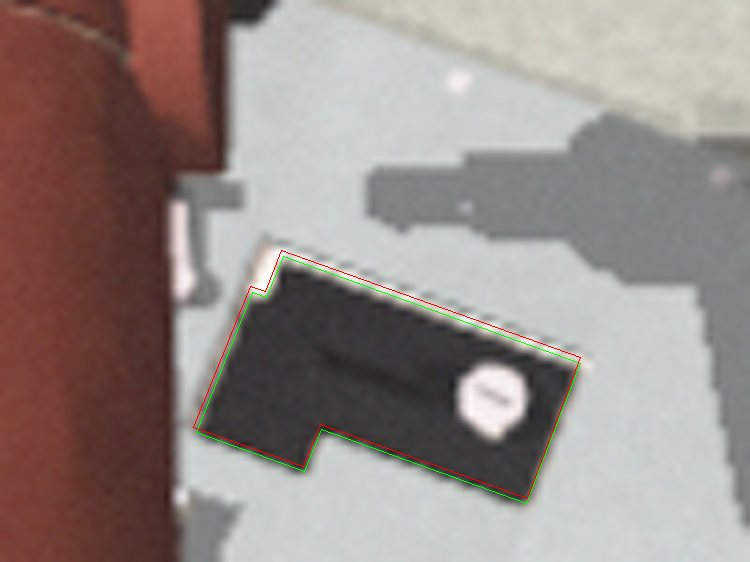

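Both views show the cover in the cutout on the home outline, with the stud neck exposed. The latch is still open, with its tab at (128,345) in the side crop. Now I'll lower the fingers astride the tab.

Emit:
carry_out([
  [-0.06,0.08,-0.86,0,0,0,0.4],
  [0,0,-0.86,0,0,0,0.4],
  [0,0,-0.86,0,0,0,0.4],
  [0,0,-0.86,0,0,0,0.4],
  [0,0,-0.86,0,0,0,0.4],
  [0,0,-0.7,0,0,0,0.4],
  [0,0,0,0,0,0,0.2],
  [0,0,0,0,0,0,0.2],
  [0,0,0,0,0,0,0.2],
])

```text
t: 12.6
tool_pos: [0.6748, 0.0909, 0.063]
tool_rot: [-0.002, 3.139, 0.0]
contact_force: [0.3, 0.2, -0.8]
opening: 0.0169
```

```bash
python3 - <<'E'
from ov import *
S=shot('side','s11.png'); ov(S,'m11.png',155,165,255,240,7.5)
B=np.load('B.npy');pv=B[:2]+.132*np.array([np.cos(B[2]),np.sin(B[2])]);print(pv)
n=24;A=np.linspace(np.radians(.7),B[2]-np.pi,n+1)
P=pv+.04*np.stack([np.cos(A),np.sin(A)],1);print((A[1]-A[0])/.1,P[0])
print((np.diff(P,axis=0)/.025).round(3).tolist())
E
```

```text
[0.63358821 0.0901851 ]
-0.8180770422217204 [0.67358523 0.09067378]
[[-0.004, -0.131], [-0.014, -0.13], [-0.025, -0.128], [-0.035, -0.126], [-0.046, -0.123], [-0.055, -0.119], [-0.065, -0.114], [-0.074, -0.108], [-0.083, -0.101], [-0.091, -0.094], [-0.098, -0.087], [-0.105, -0.078], [-0.111, -0.07], [-0.116, -0.06], [-0.121, -0.051], [-0.124, -0.041], [-0.127, -0.03], [-0.129, -0.02], [-0.131, -0.009], [-0.131, 0.002], [-0.13, 0.012], [-0.129, 0.023], [-0.127, 0.033], [-0.123, 0.044]]
```

View pics/m11.png

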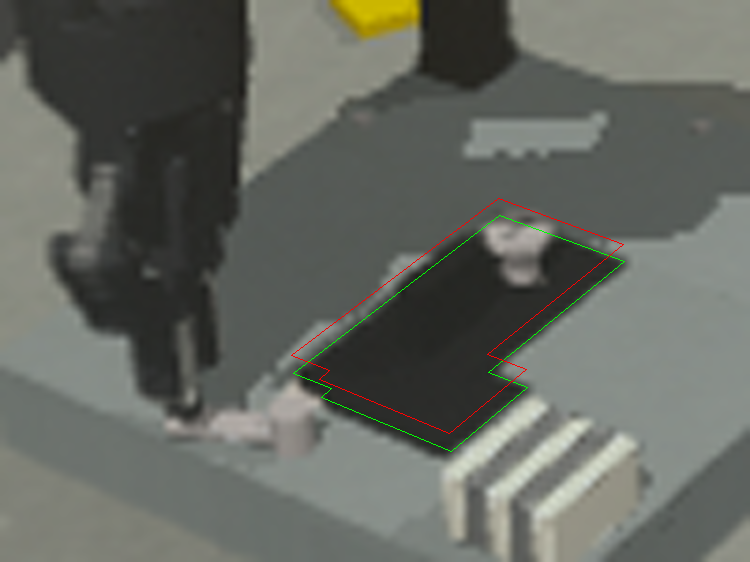

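The fingers straddle the tab, base at (185,420). Now I'll swing the latch clockwise along its arc.

Emit:
carry_out([
  [-0.004,-0.131,-0.06,0,0,-0.818,0.2],
  [-0.014,-0.13,-0.06,0,0,-0.818,0.2],
  [-0.025,-0.128,0,0,0,-0.818,0.2],
  [-0.035,-0.126,0,0,0,-0.818,0.2],
  [-0.046,-0.123,0,0,0,-0.818,0.2],
  [-0.055,-0.119,0,0,0,-0.818,0.2],
  [-0.065,-0.114,0,0,0,-0.818,0.2],
  [-0.074,-0.108,0,0,0,-0.818,0.2],
  [-0.083,-0.101,0,0,0,-0.818,0.2],
  [-0.091,-0.094,0,0,0,-0.818,0.2],
  [-0.098,-0.087,0,0,0,-0.818,0.2],
  [-0.105,-0.078,0,0,0,-0.818,0.2],
])

```text
t: 13.85
tool_pos: [0.6573, 0.0576, 0.06]
tool_rot: [1.483, 2.767, 0.003]
contact_force: [0.5, 0.3, 0.3]
opening: 0.0169
```

```bash
python3 - <<'E'
from ov import *
S=shot('side','s12.png'); ov(S,'m12.png',155,165,255,240,7.5);o=ctrl.get_obs();print(o['tool_pos'],o['contact_force'],o['q'])
E
```

```text
[0.65696491 0.05722993 0.05993242] [-1.09560313  0.29631269 -0.44246705] [-2.59410196e-02  2.83943820e-01  1.65333861e+00  1.96037557e-04
  1.20180184e+00 -6.10681168e-01]
```

View pics/m12.png

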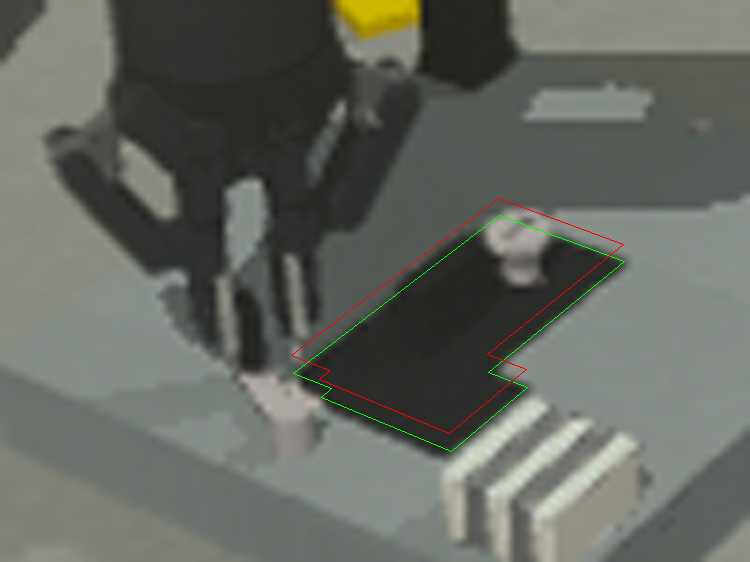

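The latch is moving with the fingers (tab at (250,345)). Continuing, then a little beyond against the stop.

Emit:
carry_out([
  [-0.111,-0.07,0,0,0,-0.818,0.2],
  [-0.116,-0.06,0,0,0,-0.818,0.2],
  [-0.121,-0.051,0,0,0,-0.818,0.2],
  [-0.124,-0.041,0,0,0,-0.818,0.2],
  [-0.127,-0.03,0,0,0,-0.818,0.2],
  [-0.129,-0.02,0,0,0,-0.818,0.2],
  [-0.131,-0.009,0,0,0,-0.818,0.2],
  [-0.131,0.002,0,0,0,-0.818,0.2],
  [-0.13,0.012,0,0,0,-0.818,0.2],
  [-0.129,0.023,0,0,0,-0.818,0.2],
  [-0.127,0.033,0,0,0,-0.818,0.2],
  [-0.123,0.044,0,0,0,-0.818,0.2],
])

```text
t: 15.1
tool_pos: [0.62, 0.0532, 0.06]
tool_rot: [2.611, 1.743, 0.004]
contact_force: [1.0, -0.2, 0.1]
opening: 0.0172
```

Emit:
carry_out([
  [-0.06,0.025,0,0,0,0,0.2],
  [-0.06,0.025,0,0,0,0,0.2],
  [0,0,0,0,0,0,0.2],
])

```text
t: 15.4
tool_pos: [0.6162, 0.0545, 0.059]
tool_rot: [2.609, 1.749, 0.001]
contact_force: [1.0, -0.3, 0.1]
opening: 0.0172
```

```bash
python3 - <<'E'
from ov import *
S=shot('side','s13.png'); ov(S,'m13.png',155,165,255,240,7.5);o=ctrl.get_obs();print(o['tool_pos'],o['contact_force'])
B=np.load('B.npy');pv=B[:2]+.132*np.array([np.cos(B[2]),np.sin(B[2])]);d=o['tool_pos'][:2]-pv;print(np.hypot(*d),np.degrees(np.arctan2(d[1],d[0])))
E
```

```text
[0.61611794 0.0544389  0.05874966] [ 1.09083816 -0.07281386  0.30002037]
0.03978694950946704 -116.04618414807139
```

View pics/m13.png

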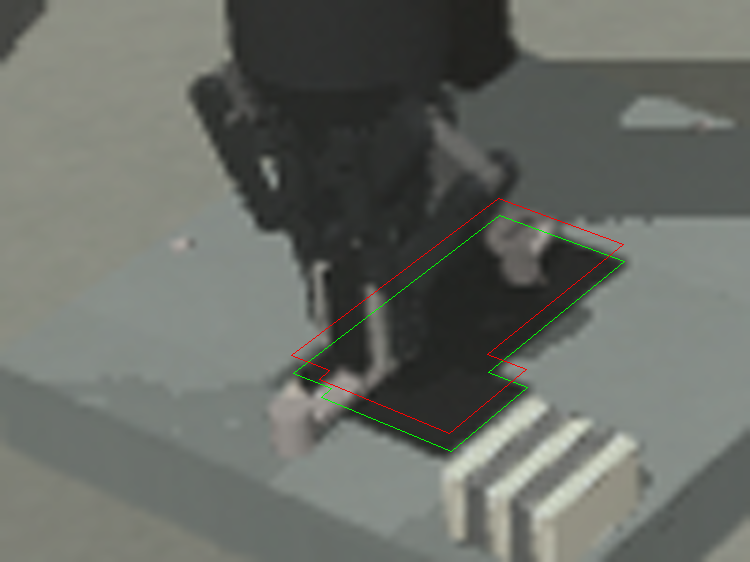

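Latch is nearly closed. I'll push gently on until the stop shows in the force.

Emit:
carry_out([
  [-0.06,0.025,0,0,0,0,0.2],
  [0,0,0,0,0,0,0.2],
])

```text
t: 15.65
tool_pos: [0.6154, 0.0547, 0.0587]
tool_rot: [2.609, 1.746, 0.003]
contact_force: [4.3, -1.6, -1.0]
opening: 0.0172
```

Emit:
carry_out([
  [-0.06,0.025,0,0,0,0,0.2],
  [0,0,0,0,0,0,0.2],
])

```text
t: 15.85
tool_pos: [0.6152, 0.0548, 0.0588]
tool_rot: [2.607, 1.744, 0.007]
contact_force: [10.1, -3.1, -4.7]
opening: 0.0173
```

Emit:
carry_out([
  [-0.03,0.012,0,0,0,0,0.2],
  [0,0,0,0,0,0,0.2],
])

```text
t: 16.05
tool_pos: [0.6151, 0.0549, 0.0588]
tool_rot: [2.606, 1.744, 0.009]
contact_force: [11.8, -3.3, -6.2]
opening: 0.0171
```

The force rises to 12 N with no further motion, so the latch is at its stop. Backing off, opening and lifting clear.

Emit:
carry_out([
  [0.12,-0.05,0,0,0,0,0.25],
  [0.12,-0.05,0,0,0,0,0.3],
  [0,0,0,0,0,0,0.3],
  [0,0,0.8,0,0,0,0.3],
  [0,0,1,0,0,0,0.3],
  [0,0,1,0,0,0,0.3],
  [0,0,1,0,0,0,0.3],
  [0,0,1,0,0,0,0.3],
  [-0.5,-0.8,1,0,0,0,0.3],
  [-1,-1,0,0,0,0,0.3],
  [-1,-1,0,0,0,0,0.3],
  [-1,-1,0,0,0,0,0.3],
])

```text
t: 17.25
tool_pos: [0.5292, -0.0419, 0.2033]
tool_rot: [-2.61, -1.748, 0.001]
contact_force: [0.0, -0.6, -0.3]
opening: 0.0255
```

Emit:
carry_out([
  [-0.3,-1,0,0,0,0,0.3],
  [-0.3,-1,0,0,0,0,0.3],
  [-0.3,-1,0,0,0,0,0.3],
  [-0.3,-1,0,0,0,0,0.3],
  [-0.3,-1,0,0,0,0,0.3],
  [-0.3,-1,0,0,0,0,0.3],
  [0,-1,0,0,0,0,0.3],
  [0,-1,0,0,0,0,0.3],
  [0,-1,0,0,0,0,0.3],
  [0,-1,0,0,0,0,0.3],
  [0,0,0,0,0,0,0.3],
])

```text
t: 18.35
tool_pos: [0.485, -0.2934, 0.203]
tool_rot: [-2.613, -1.743, 0.001]
contact_force: [-0.2, 0.0, -0.2]
opening: 0.0256
```

```bash
python3 - <<'E'
from ov import *
S=shot('side','s14.png'); ov(S,'m14.png',165,165,265,240,7.5)
T=shot('top','t14.png'); ov(T,'m14t.png',185,110,285,185,7.5)
uT=[(np.array(d['position'])*[512,384]) for d in ctrl.mark_of(T,'latch_tab')[:1]]
uS=[(np.array(d['position'])*[512,384]) for d in ctrl.mark_of(S,'latch_tab')[:1]]
print(uT,uS)
B=np.load('B.npy');pv=B[:2]+.132*np.array([np.cos(B[2]),np.sin(B[2])])
for p,u in((T,uT),(S,uS)):
    if u:
        d=at(p,u[0],.079)[:2]-pv;print(np.hypot(*d),(np.arctan2(d[1],d[0])-B[2]+2*np.pi)%(2*np.pi)-np.pi)
E
```

```text
[array([220.2112, 146.304 ])] [array([203.9808, 204.5184])]
0.039299297918722484 0.2546592643114618
0.04274827975370111 -0.06904917653048681
```

View pics/m14.png

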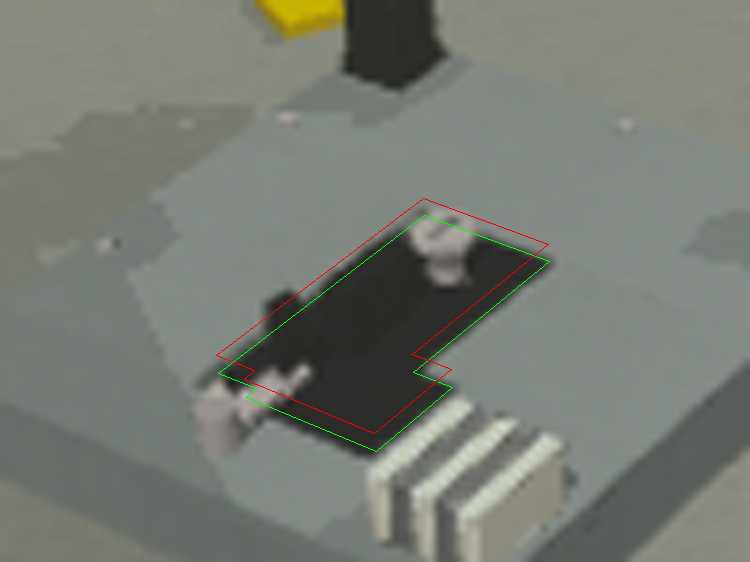

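View pics/m14t.png

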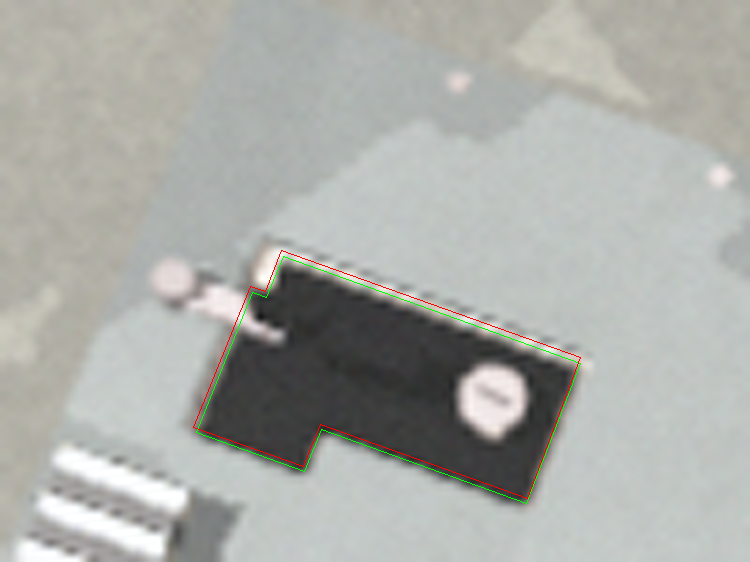

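View pics/t14.png

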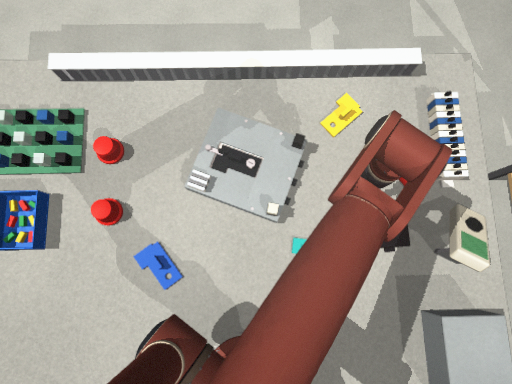

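The arm sliver in the top crop, (190,308)→(280,340), looks parallel to the cover, but the network readings of the latch angle disagree (0.25 and −0.07). I'll check against a projected arm outline.

```bash
python3 - <<'E'
from ov import *
B=np.load('B.npy');pv=B[:2]+.132*np.array([np.cos(B[2]),np.sin(B[2])])
out=[]
for n,(x0,y0,x1,y1,s) in (('top',(200,138,230,162,13)),('side',(185,200,215,226,12))):
    p=ctrl.get_image(n);
    a=cv2.resize(p['frame'][y0:y1,x0:x1],None,fx=s,fy=s,interpolation=cv2.INTER_CUBIC)
    for q,col in((0,(0,255,0)),(.2,(0,0,255))):
        th=B[2]+np.pi+q;u=np.array([np.cos(th),np.sin(th)]);v=np.array([-u[1],u[0]])
        for L in ([(0,-6,.049),(46,-6,.049),(46,6,.049),(0,6,.049)],[(34,-4,.079),(46,-4,.079),(46,4,.079),(34,4,.079)]):
            X=[[*(pv+u*l/1e3+v*w/1e3),z] for l,w,z in L]
            cv2.polylines(a,[((proj(p,X)-[x0,y0]+.5)*s).round().astype(int)],True,col,1)
    out.append(cv2.resize(a,(390,312)))
cv2.imwrite('pics/m15.png',np.hstack(out))
E
```

```text
(no output)
```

View pics/m15.png

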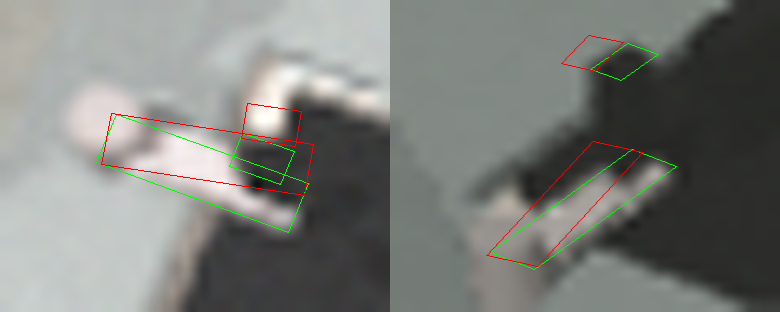

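Both views fit the closed outline (green, angle 0), and the 0.2 rad one (red) does not fit. The robot is clear, so I'm handing in.

```bash
python3 -c "
from station import ctrl
print(ctrl.get_obs()['contact_force']);print(ctrl.finish_job())"
```

```text
[0.46739235 0.49762326 0.04909978]
the job is handed in; nothing more can be done
None
```

I swung the black cover about 160° counterclockwise with the fingers astride its rib until it dropped into the cutout. I then turned the latch clockwise by its tab to its stop and moved the arm clear. The job was handed in just over 18 s into the 69 s limit, and no verdict was reported.

- **Cover:** in both camera views it lies on the projected flush outline, with the stud neck exposed above it. I did not press it down or measure its height or tilt directly.
- **Latch:** pushing on raised the force to about 12 N with no further motion, so it was against its stop. Afterwards, the arm and tab fit the projected outline for 0 rad in both views and clearly not the one for 0.2 rad.
- **Disagreement:** the network's tab marks gave latch angles of 0.25 rad (top) and −0.07 rad (side). I set these aside as network noise because the outline overlay and the stop force agreed.
- **Other parts:** the beacons and relays looked unmoved. In the last top view the arm hid most of the module and the whole screwdriver. The arm stayed about 0.2 m up whenever it was away from the box, and I saw no unexpected contact forces.

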